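# Clip the tea canister shut

### The arm

A 7-joint arm with a two-finger parallel gripper is mounted at the origin on a cart in front of the work surface, level with it; the furniture and walls round the work are solid. World frame = base frame: x ahead of the robot, y to its left, z up, the work surface at z = 0. Lengths are in m, angles in degrees, forces in N, time in s.
With the tool pointing down it reaches from about 0.35 to 0.9 m from the base axis. Payload 7.2 kg.
Tool frame: the origin (TCP) lies between the finger pads; the fingertips stand 8 mm ahead of it and the grasp point (between the pads) lies 11 mm behind it; z points along the fingers, y is the line along which they close (so a half turn about z gives the same grasp; the last joint's range is limited). The gripper opens to 88 mm and grips with 3 to 60 N. Pads are 20 mm wide; open, the fingers measure 115 mm over their backs; the gripper's body (75 mm by 178 mm) begins 61 mm behind the grasp point.
Start: joints at [-68.537, 23.554, -0.728, 91.456, 0.321, 64.991, -4.71], TCP at [0.268, 0.565, 0.231] pointing down, gripper open.
Joint ranges: [-169.25, 169.25], [-16.82, 113.86], [-84.01, 82.57], [7.8, 145.47], [-59.2, 239.2], [7.22, 106.19], [-163.78, 163.78]. Speed limits (degrees/s): [136.94, 136.94, 172.46, 172.46, 180, 180, 180].

### API

Orientations are given as [roll, pitch, yaw] about the fixed x, y, z axes, in that order (R = Rz(yaw) Ry(pitch) Rx(roll)).
In Python, from plant import robot gives the robot as it stands.
- The arm moves only by the tool send_rows, never from a script. Its argument "plan" is a list of rows, each a list of 7 numbers: the opening, from -1 (shut) to 1 (fully open), then the shift along the world's x, y, z in units of 30 mm (1.0 is 30 mm), then the turn, a rotation vector about the world's x, y, z in rad. A call has 1 to 10 rows; each row is the pose to reach, as a shift and turn from the pose commanded when the call began; what a row does not reach only later rows make up. A row lasts 1/10 s, in which the tool goes at most 50 mm and 8.59 degrees, less where a joint would pass 70% of its speed; a pose out of reach is approached as far as the arm can. A call with a gripper value outside its range is refused whole. The fingers move at their own pace and stop on an object; "squeeze" is the grip in N (left out, the last holds). Time passes only in rows, so rows that repeat a pose let the fingers close. It gives the time, the measured TCP pose, the force, the opening and the grip force at its end, in the units of the state.
- robot.get_state(): the state, without advancing time (a new reading comes with each control period).
- robot.get_image(name): name is "scene" or "top" or "wrist"; returns the picture (480x640x3 uint8, red, green, blue); there is no depth.
- robot.camera_info(name): a dict with "K" (3x3 intrinsics, pixels), "R" (3x3) and "t" (3): a world point X has camera coordinates R X + t; the wrist camera has in their place "tool_from_camera" (4x4, takes a point from camera to tool coordinates, whose origin is the TCP and whose axes are the flange's). Camera axes: x right, y down, z forward; pixel columns grow to the right and rows downward; lengths in m; the calibration is good to about 2 mm. A picture is of the moment at which its call begins: read the wrist's pose just before it. camera_info takes no time and is no camera call.
- robot.job_done(): hands the job in; it is judged then, once.
The state is a dict: "clock": time; "joint_positions": joint angles; "joint_velocities": joint speeds; "effort": joint torques, N m; "ee_pos": TCP position; "tcp_rot": TCP orientation; "ft_force": force on the tool from outside, world axes, zero at the start; "wrist_torque": the same for the moment, N m; "opening": finger opening in m; "grasp_force": force on a finger pad.
Only numpy, scipy, OpenCV 4.12 (cv2) and the standard library are available. Lean on these libraries where they do the work, as an engineer would, in place of code of your own. Each camera call takes 0.05 s, during which the arm holds its last target. There are 200 camera calls.

### The job

Close the stoneware tea canister on the chopping board so that it is airtight: push its raised lid down onto the seal, swing the wire bail up and over so that its crossbar lies on the lid behind the raised lip, then push the lever down past centre until the bail pulls tight and press it firmly home against its bumpers for a moment (with about 10 N; 13 N on any part of the canister is too much for the stoneware). Do not shove the canister along the board and leave the mug, the tea box and the salt jar alone.

Things in the scene. Friction and masses are not known exactly. Their poses are not given: they have to be found in the camera images.
- canister: Cream stoneware clip-top canister, loose, about 2 kg, diameter 112, rim 82 high, on grippy feet; the latch is on its front, its own -x side. Origin: centre of underside, z up. Below, u = distance out from its axis to the front (-x), z = height over its underside, mm. More than 13 N of push on any part is too much; a sideways push near 18 N slides or tips it.
- lid_hinge (a point): Middle of the lid's hinge line at the canister's back, u = -60.5, z = 83.5; the line runs along the canister's y.
- lid (a joint): Angle of the round lid (diameter 108), rad: 0 = lying on the unsqueezed orange seal, grows as it opens. The hinge is stiff (0.16 N m): the lid stays where it is left. Below 0 it squeezes the springy seal (18 N per mm at the front lip); latched it reads about -0.014 to -0.02. It may be pushed down on top of its front lip.
- lid_front (a point): On the flat top of the steel keeper plate (30 wide) at the lid's front, 114 mm out from the hinge line; lid down: u = 53.5, z = 94.5. Turns with the lid: z out of the lid, -x to the front. An upright lip rises at the plate's front edge: inner face 14 mm farther out than this point (13 at its top), outer face 17, top 6 mm above the plate.
- lever_pivot (a point): Middle of the lever's pivot line on the canister's neck, u = 65, z = 79, along the canister's y. 20 mm below it, two rubber bumpers stand out of the wall, more or less deep: they stop the lever (home) anywhere from straight down to 0.24 rad short of it; only the push back tells where.
- lever: Steel lever 27 wide, 48 long, along its own -z from its pivot (its origin). Its last 15 mm are kicked out, pushing face 9.7 mm to its -x side. Open: swung 1.72 to 1.92 rad out from straight down. Stiff (0.05 N m): stays where left. It passes centre 0.35 rad short of straight down; home is where it meets the rubber bumpers. Hooked, its end takes up to 5 N to close.
- lever_end (a point): Middle of the lever's pushing face, 42 mm along it from the pivot, 6 mm short of its rolled end.
- bail_bar (a point): Middle of the bail's crossbar: a loop of 4 mm steel wire, 39 wide, legs 32 long, swinging freely on a pin through the lever 18 mm from its pivot. At first it leans out over the lever, 1.0 rad up from it (a stop); pushed past upright it falls onto the lid. Laid over, the bar is 2 mm above the keeper plate; closing the lever drags it out against the lip.
- mug: Blue mug, 89 across, 97 high, loose, on the board behind the canister. Leave it alone.
- tea_box: Green tea box, 68 x 98 x 84, loose, on the board behind the canister. Leave it alone.
- salt_jar: Salt jar with a black cap, diameter 41, 105 high, loose, to the right of the canister. Leave it alone.

How it is judged (in metres and radians):
On the way, in this order (a step that is already met when the one before it is completed fails the run):
1. the lid is down on its seal (value of joint lid below 0.025 rad), for 0.2 s.
2. the bail's crossbar lies on the lid, behind the lip (x of bail_bar in the frame of lid_front between -0.014 and 0.03 m and z of bail_bar in the frame of lid_front between -0.002 and 0.0055 m), for 0.2 s.
3. the lever, with the bail hooked, is past centre and pressed firmly home on its bumpers (over 8 N) (angle between the z axis of lever and the z axis of canister, either way round below 0.28 rad and x of bail_bar in the frame of lid_front above -0.015 m and z of bail_bar in the frame of lid_front below 0.0055 m and contact force between the fingers and lever above 8 N), for 0.2 s.
At the end, for the whole second after the job is handed in: The canister stands upright and still, its lever is past centre on its bumpers (within 0.28 rad of straight down), the bail's crossbar is caught behind the lip (on the keeper plate, within 15 mm out from site lid_front), and the lid squeezes the seal (lid angle below -0.006 rad) (angle between the z axis of lever and the z axis of canister, either way round below 0.28 rad and value of joint lid below -0.006 rad and x of bail_bar in the frame of lid_front between -0.015 and 0 m and z of bail_bar in the frame of lid_front between -0.003 and 0.0055 m and angle between canister's own z axis and vertical below 0.05 rad and linear speed of canister below 0.02 m/s); the robot touches nothing.
It fails at once if the canister or any part of it is pushed with more than 13 N (contact force between any of the fingers, the arm and canister above 13 N).
It fails at once if the canister is shoved more than 20 mm or tipped (distance of canister from where it was at the start of the episode above 0.02 m or angle between canister's own z axis and vertical above 0.15 rad).
It fails at once if the mug, the tea box or the salt jar is moved more than 15 mm (distance of any of mug, tea_box, salt_jar from where it was at the start of the episode above 0.015 m).
It also fails if it takes over 56 s, if anything falls off the work surface, if the arm or the gripper's body presses on something with over 40 N, if the wrist force passes 120 N, or if a joint passes its speed limit or range.

## Working session

There is one attempt and no reset: what is moved stays moved. The work goes in short steps, Python scripts to look and compute and a tool call to move; the robot and the scene stay as the last step left them, time stands still between calls to the robot, and variables do not carry over. Pictures are saved under pics/ and viewed, at most 10 in all, crops included, and the job is handed in when it is done.

Besides the shell and the picture viewer there is one more tool, called after "Call:" as name(argument=value, ...) on one line, values as JSON. send_rows: Moves the arm, as the interface text tells. Its arguments: {"type":"object","properties":{"plan":{"type":"array"},"squeeze":{"type":"number"}},"required":["plan"]}

```bash
mkdir -p pics; ls; python3 - <<'E'
from plant import robot
import cv2
for n in("scene","top"):
    im=robot.get_image(n); cv2.imwrite(f"pics/{n}0.png",im[:,:,::-1])
    c=robot.camera_info(n); print(n,c["K"],c["R"],c["t"])
print(robot.camera_info("wrist")); print(robot.get_state())
E
```

```text
pics
scene [[486.37244274   0.         316.3944306 ]
 [  0.         486.37244274 236.79265682]
 [  0.           0.           1.        ]] [[ 6.35825788e-01 -7.71832603e-01  3.22588719e-05]
 [-3.78569728e-01 -3.11897303e-01 -8.71438485e-01]
 [ 6.72614696e-01  5.54070849e-01 -4.90504807e-01]] [-0.29642591  0.4129306   0.43940511]
top [[514.42080532   0.         324.7794811 ]
 [  0.         514.42080532 241.03407778]
 [  0.           0.           1.        ]] [[ 0.02502586 -0.9991042   0.0341249 ]
 [-0.9818701  -0.03098146 -0.18700602]
 [ 0.18789574 -0.02882623 -0.98176588]] [0.077982   0.68070291 0.88552196]
{'K': array([[423.43904021,   0.        , 316.33122307],
       [  0.        , 423.43904021, 239.99727576],
       [  0.        ,   0.        ,   1.        ]]), 'tool_from_camera': array([[-2.12837110e-05, -9.57722229e-01, -2.87694511e-01,
         7.89020099e-02],
       [ 9.99999740e-01, -2.27834553e-04,  6.84470863e-04,
        -3.71864685e-06],
       [-7.21079711e-04, -2.87694421e-01,  9.57721985e-01,
        -1.53909267e-01],
       [ 0.00000000e+00,  0.00000000e+00,  0.00000000e+00,
         1.00000000e+00]])}
{'clock': 0.1, 'joint_positions': array([-68.53711088,  23.59567695,  -0.72832444,  91.49535227,
         0.32113646,  64.99112037,  -4.70939565]), 'joint_velocities': array([-0.07305424, -0.08211983,  0.00924613, -0.24079667,  0.07604432,
       -0.0232417 , -0.01974707]), 'effort': array([ 2.96747989e-03, -5.89105833e+01,  6.44068904e-01, -2.91706771e+01,
       -5.37455210e-02,  1.45179732e-02,  3.95809764e-05]), 'ee_pos': array([0.26764921, 0.56433145, 0.2299184 ]), 'tcp_rot': array([-1.79920109e+02,  5.88908063e-03,  1.54631328e+02]), 'ft_force': array([ 0.71673368, -0.1170102 ,  0.15715284]), 'wrist_torque': array([ 0.02634229, -0.00624516, -0.0110578 ]), 'grasp_force': 0.0, 'opening': 0.08784032272504658}
```

View pics/scene0.png

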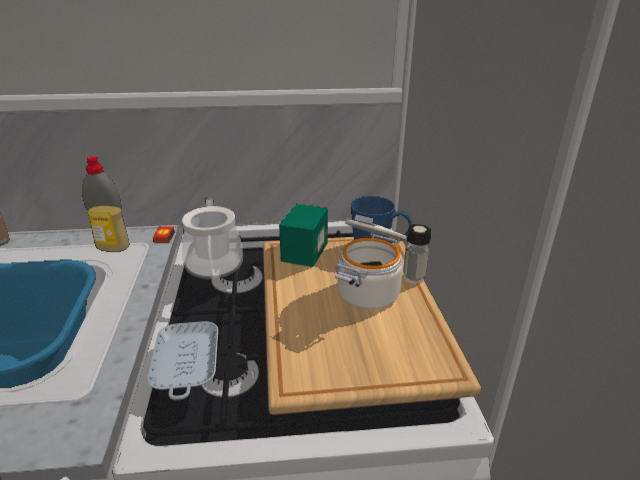

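View pics/top0.png

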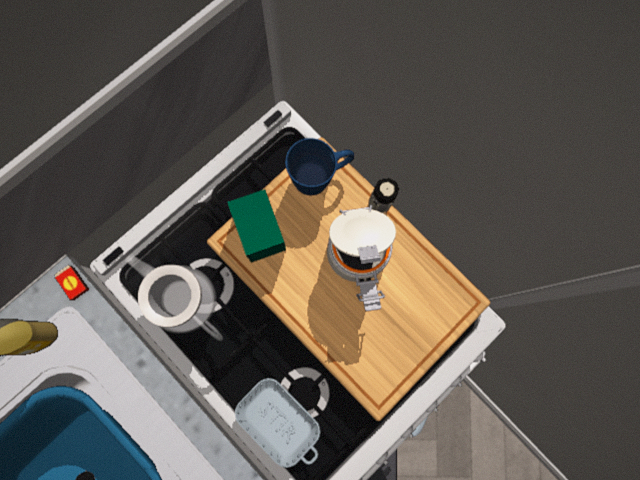

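The canister stands at about (362,245) in the top view and (370,270) in the scene view. The lid is half open, and the lever and bail point down-image at top (372,298). I'll enlarge both views.

```bash
cat > h.py <<'E'
import numpy as np, cv2
from plant import robot
from scipy.spatial.transform import Rotation as Ro
def cam(n,state=None):
    c=robot.camera_info(n)
    if n!="wrist": return c["K"],np.array(c["R"]),np.array(c["t"])
    T=np.eye(4); T[:3,:3]=Ro.from_euler("xyz",state["tcp_rot"],degrees=True).as_matrix(); T[:3,3]=state["ee_pos"]
    W=np.linalg.inv(T@c["tool_from_camera"]); return c["K"],W[:3,:3],W[:3,3]
def ray(C,uv):
    K,R,t=C; d=R.T@np.linalg.inv(K)@np.array([uv[0],uv[1],1.]); return -R.T@t,d/np.linalg.norm(d)
def plane(C,uv,z):
    o,d=ray(C,uv); return o+d*(z-o[2])/d[2]
def tri(L):
    A=np.zeros((3,3));b=np.zeros(3);rs=[ray(C,p) for C,p in L]
    for o,d in rs: M=np.eye(3)-np.outer(d,d);A+=M;b+=M@o
    X=np.linalg.solve(A,b); return X,[1e3*np.linalg.norm((np.eye(3)-np.outer(d,d))@(X-o)) for o,d in rs]
def proj(C,X):
    K,R,t=C; p=K@(R@X+t); return p[:2]/p[2]
E
python3 - <<'E'
import cv2,numpy as np
t=cv2.imread("pics/top0.png")[185:325,305:415]; s=cv2.imread("pics/scene0.png")[205:315,325:440]
a=cv2.resize(t,None,fx=4,fy=4,interpolation=2); b=cv2.resize(s,None,fx=3,fy=3,interpolation=2)
o=np.zeros((560,790,3),np.uint8); o[:,:440]=a; o[:330,440:785]=b; cv2.imwrite("pics/z0.png",o)
E
```

```text
(no output)
```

View pics/z0.png

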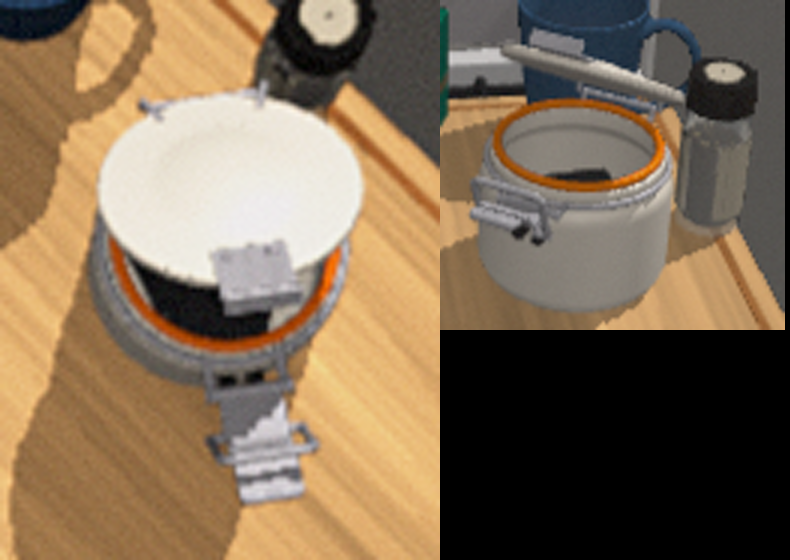

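```bash
python3 - <<'E'
from h import *
pts={}
for n in("top","scene"):
    im=cv2.imread(f"pics/{n}0.png"); hsv=cv2.cvtColor(im,cv2.COLOR_BGR2HSV)
    m=((hsv[...,0]>6)&(hsv[...,0]<15)&(hsv[...,1]>190)&(hsv[...,2]>120)).astype(np.uint8)
    k,l,s,c=cv2.connectedComponentsWithStats(m); 
    sel=np.zeros_like(m)
    for i in range(1,k):
        if s[i,4]>8 and 305<c[i][0]<440 and 190<c[i][1]<320: sel|=(l==i).astype(np.uint8)
    pts[n]=np.argwhere(sel)[:,::-1]; print(n,len(pts[n]),pts[n].min(0),pts[n].max(0))
def circ(P):
    A=np.c_[2*P[:,:2],np.ones(len(P))];s=np.linalg.lstsq(A,(P[:,:2]**2).sum(1),rcond=None)[0]
    r=np.sqrt(s[2]+s[0]**2+s[1]**2);return s[:2],r,np.std(np.hypot(*(P[:,:2]-s[:2]).T)-r)
for z in(.08,.09,.1,.11,.12,.13,.14):
    print(z,[ (np.round(a,4),round(r,4),round(e,4)) for a,r,e in (circ(np.array([plane(cam(n),p,z) for p in pts[n]])) for n in pts)])
    C=cam("top"); print([plane(C,p,z).round(3) for p in((373,307.5),(371.2,297.2))])
for n in pts: print(n,-cam(n)[1].T@cam(n)[2])
E
```

```text
top 175 [333 245] [389 272]
scene 136 [343 238] [397 268]
0.08 [(array([0.6719, 0.0321]), np.float64(0.0498), np.float64(0.0012)), (array([0.7492, 0.0954]), np.float64(0.0532), np.float64(0.0025))]
[array([0.558, 0.009, 0.08 ]), array([0.576, 0.013, 0.08 ])]
0.09 [(array([0.67  , 0.0331]), np.float64(0.0492), np.float64(0.0012)), (array([0.7351, 0.0865]), np.float64(0.0522), np.float64(0.0024))]
[array([0.557, 0.01 , 0.09 ]), array([0.575, 0.014, 0.09 ])]
0.1 [(array([0.6681, 0.0341]), np.float64(0.0487), np.float64(0.0012)), (array([0.7209, 0.0776]), np.float64(0.0511), np.float64(0.0024))]
[array([0.557, 0.012, 0.1  ]), array([0.574, 0.015, 0.1  ])]
0.11 [(array([0.6662, 0.0351]), np.float64(0.0481), np.float64(0.0011)), (array([0.7068, 0.0688]), np.float64(0.05), np.float64(0.0023))]
[array([0.556, 0.013, 0.11 ]), array([0.573, 0.016, 0.11 ])]
0.12 [(array([0.6644, 0.0361]), np.float64(0.0476), np.float64(0.0011)), (array([0.6927, 0.0599]), np.float64(0.0489), np.float64(0.0023))]
[array([0.555, 0.014, 0.12 ]), array([0.573, 0.017, 0.12 ])]
0.13 [(array([0.6625, 0.0371]), np.float64(0.0471), np.float64(0.0011)), (array([0.6786, 0.0511]), np.float64(0.0479), np.float64(0.0022))]
[array([0.555, 0.016, 0.13 ]), array([0.572, 0.019, 0.13 ])]
0.14 [(array([0.6606, 0.0381]), np.float64(0.0465), np.float64(0.0011)), (array([0.6644, 0.0422]), np.float64(0.0468), np.float64(0.0022))]
[array([0.554, 0.017, 0.14 ]), array([0.571, 0.02 , 0.14 ])]
top [0.50002447 0.12452757 0.99400966]
scene [ 0.04924793 -0.34346081  0.57538349]
```

Ring centre is near (0.660, 0.038) at z≈0.143, which puts the board at about 0.06, with canister yaw around 11°. I'll move in for wrist views.

Call:
send_rows(plan=[[-1,0.3,-0.5,1.0,0,0,0],[-1,1.2,-2.0,2.0,0,0,0.06],[-1,2.1,-3.5,2.3,0,0,0.13],[-1,3.0,-5.0,2.3,0,0,0.19],[-1,3.9,-6.5,2.3,0,0,0.25],[-1,4.8,-8.0,2.3,0,0,0.31],[-1,5.6,-9.5,2.3,0,0,0.38],[-1,6.4,-11.0,2.3,0,0,0.44],[-1,7.2,-12.4,2.3,0,0,0.5],[-1,8.0,-13.8,2.3,0,0,0.56]], squeeze=5)

```text
clock: 1.1
ee_pos: [0.4988, 0.1653, 0.2996]
tcp_rot: [180.0, -0.0, -173.1]
ft_force: [-0.2, 1.2, 0.2]
opening: 0.0111
grasp_force: 0.0
```

Call:
send_rows(plan=[[-1,0.9,-1.4,0,0,0,0.03],[-1,1.7,-2.8,0,0,0,0.05],[-1,2.6,-4.2,0,0,0,0.07],[-1,2.6,-4.2,0,0,0,0.07],[-1,2.6,-4.2,0,0,0,0.07],[-1,2.6,-4.2,0,0,0,0.07]])

```text
clock: 1.7
ee_pos: [0.5758, 0.0426, 0.2992]
tcp_rot: [180.0, -0.1, -169.2]
ft_force: [0.6, 0.6, -0.0]
opening: 0.0007
grasp_force: 0.0
```

```bash
python3 - <<'E'
from h import *
import pickle
s=robot.get_state(); im=robot.get_image("wrist"); cv2.imwrite("pics/w1.png",im[:,:,::-1]); pickle.dump(s,open("w1.pkl","wb")); print(s["ee_pos"],s["tcp_rot"],s["ft_force"],s["joint_positions"])
E
```

```text
[0.57583123 0.04260048 0.29924873] [ 1.79954118e+02 -5.10707322e-02 -1.69201901e+02] [ 0.57572395  0.55375156 -0.04452031] [-20.23766837  15.99399742  14.33161272  93.6007941   -4.18138773
  70.98024357  95.72745283]
```

View pics/w1.png

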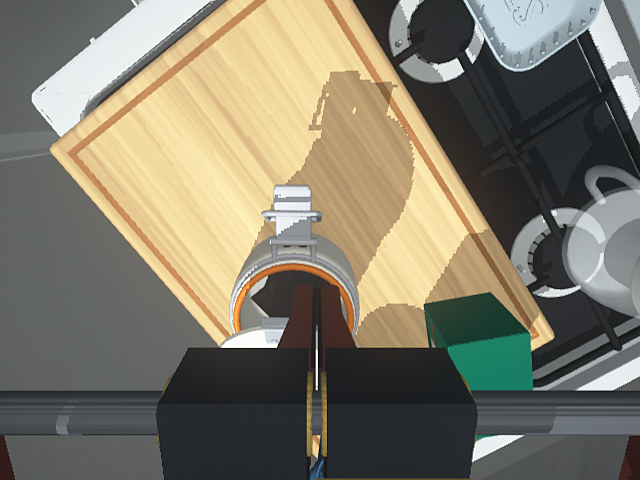

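The wrist view shows the lever end at about (293,187), the bail bar at about (292,215), the pivot/neck at (294,245) and the seal ring centred near (295,310), partly behind the fingers. I'll take a second view from the right.

Call:
send_rows(plan=[[-1,0.2,-1.0,0,0,0,0],[-1,0.5,-2.2,0,0,0,0],[-1,0.8,-3.4,0,0,0,0],[-1,0.8,-3.4,0,0,0,0],[-1,0.8,-3.4,0,0,0,0]])

```text
clock: 2.25
ee_pos: [0.6002, -0.0599, 0.2996]
tcp_rot: [180.0, -0.0, -169.3]
ft_force: [0.2, 0.8, -0.2]
opening: 0.0005
grasp_force: 0.0
```

```bash
python3 - <<'E'
from h import *
import pickle
s=robot.get_state(); im=robot.get_image("wrist"); cv2.imwrite("pics/w2.png",im[:,:,::-1]); pickle.dump(s,open("w2.pkl","wb")); print(s["ee_pos"],s["tcp_rot"],s["ft_force"])
a=cv2.imread("pics/w1.png")[170:310,225:365]; b=im[:,:,::-1][150:450,330:630]
o=np.zeros((600,790,3),np.uint8); o[:420,:420]=cv2.resize(a,None,fx=3,fy=3,interpolation=2)
s2=proj(cam("wrist",s),np.array([.60,.027,.15])); x,y=int(s2[0])-70,int(s2[1])-60; print(s2,x,y)
p=cv2.resize(im[:,:,::-1][max(y,0):max(y,0)+200,max(x,0):max(x,0)+123],None,fx=3,fy=3,interpolation=2)
o[:p.shape[0],421:421+p.shape[1]]=p; cv2.imwrite("pics/z1.png",o)
E
```

```text
[ 0.6001848  -0.05992875  0.29958512] [ 1.79964933e+02 -7.26222640e-03 -1.69261526e+02] [ 0.20772737  0.7513454  -0.19868253]
[429.85707559 244.61048976] 359 184
```

View pics/z1.png

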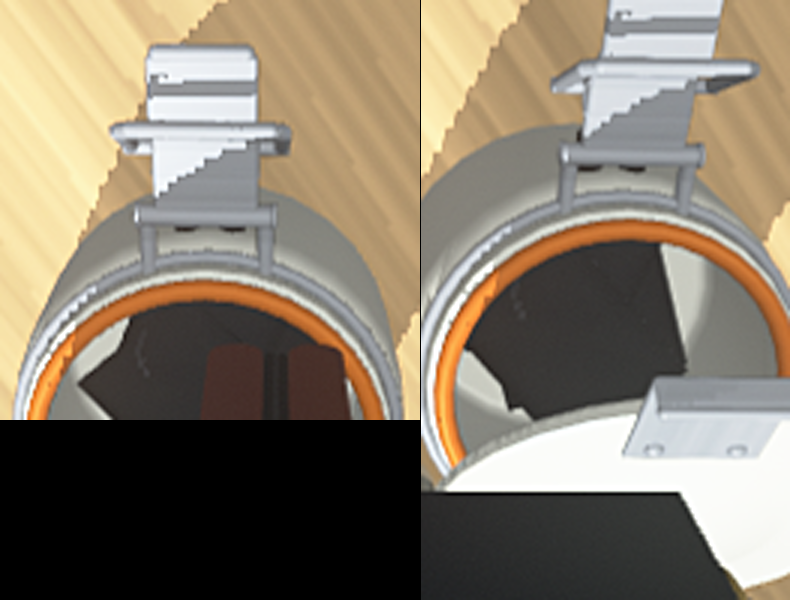

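The crop shows the pivot rod midpoint at left (205,214) and right (632,155). The bail bar midpoint is at left (202,131) and right (668,68). The lever kink stripe is at left (202,86) and right (663,25), and the keeper plate corner is at right (625,456).

```bash
python3 - <<'E'
from h import *
import pickle
C1=cam("wrist",pickle.load(open("w1.pkl","rb")));C2=cam("wrist",pickle.load(open("w2.pkl","rb")));T=cam("top")
a=lambda x,y:(225+x/3-.3,170+y/3-.3); b=lambda x,y:(359+(x-421)/3-.3,184+y/3-.3); t=lambda x,y:(305+x/4-.4,185+y/4-.4)
R={}
for n,L in dict(pivL=[(C1,a(137,215)),(C2,b(563,155))],pivR=[(C1,a(273,213)),(C2,b(702,155))],bail=[(C1,a(202,131)),(C2,b(668,68))],
 bailL=[(C1,a(118,131)),(C2,b(583,67))],bailR=[(C1,a(288,131)),(C2,b(755,69))],
 kink=[(C1,a(202,86)),(C2,b(663,25))],plate=[(T,t(288,240)),(C2,b(625,456))],lipc=[(T,t(302,302)),(C2,b(655,380))]).items():
    R[n],e=tri(L); print(n,R[n].round(4),np.round(e,1))
im=cv2.imread("pics/w2.png"); hsv=cv2.cvtColor(im,cv2.COLOR_BGR2HSV)
im1=cv2.imread("pics/w1.png"); h1=cv2.cvtColor(im1,cv2.COLOR_BGR2HSV)
def pts(hsv,x0,x1,y0,y1):
    m=(hsv[...,0]>6)&(hsv[...,0]<15)&(hsv[...,1]>190)&(hsv[...,2]>120); P=np.argwhere(m)[:,::-1]
    return P[(P[:,0]>x0)&(P[:,0]<x1)&(P[:,1]>y0)&(P[:,1]<y1)]
def circ(P):
    A=np.c_[2*P[:,:2],np.ones(len(P))];s=np.linalg.lstsq(A,(P[:,:2]**2).sum(1),rcond=None)[0]
    r=np.sqrt(s[2]+s[0]**2+s[1]**2);return s[:2],r,np.std(np.hypot(*(P[:,:2]-s[:2]).T)-r)
for z in(.13,.14,.15):
  for C,P in((C1,pts(h1,225,365,240,340)),(C2,pts(hsv,360,500,230,345))):
    print(z,len(P),circ(np.array([plane(C,p,z) for p in P])))
E
```

```text
pivL [0.5991 0.0108 0.138 ] [0.1 0.1]
pivR [0.5917 0.0453 0.14  ] [0.4 0.4]
bail [0.5685 0.0238 0.1604] [0. 0.]
bailL [0.5722 0.0043 0.1599] [0.1 0.1]
bailR [0.5647 0.0438 0.161 ] [0.1 0.1]
kink [0.5594 0.0219 0.1541] [0.2 0.2]
plate [0.6463 0.0211 0.2086] [1. 1.]
lipc [0.6205 0.0171 0.2234] [0.1 0.1]
0.13 580 (array([0.66528772, 0.03998857]), np.float64(0.04791740063990488), np.float64(0.0015176975127490888))
0.13 365 (array([0.66411086, 0.04398154]), np.float64(0.048075005966914296), np.float64(0.0015853531546240543))
0.14 580 (array([0.66012612, 0.03960103]), np.float64(0.04643493858875505), np.float64(0.0014707431926541674))
0.14 365 (array([0.65973862, 0.04030426]), np.float64(0.04658893746405654), np.float64(0.0015363475779921764))
0.15 580 (array([0.65496452, 0.03921348]), np.float64(0.04495247653761762), np.float64(0.0014237888725592688))
0.15 365 (array([0.65536639, 0.03662698]), np.float64(0.04510286896120035), np.float64(0.0014873420013603162))
```

```bash
python3 - <<'E'
from h import *
import pickle
C1=cam("wrist",pickle.load(open("w1.pkl","rb")));C2=cam("wrist",pickle.load(open("w2.pkl","rb")))
O=np.array([.6593,.040,.058]);f=np.array([-.983,-.186,0]);l=np.array([-.186,.983,0])
W=lambda u,z,y=0:O+f*u/1e3+l*y/1e3+np.array([0,0,z/1e3])
for ph in(1.72,1.82,1.92):
  d=np.array([np.sin(ph),-np.cos(ph)]);n=np.array([np.cos(ph),np.sin(ph)]);pin=np.array([65,79])+18*d
  e=ph-np.pi/2+1.0
  for nm,p in dict(pin=pin,bar=pin+32*np.array([np.cos(e),np.sin(e)]),end=np.array([65,79])+48*d+9.7*n,k=np.array([65,79])+33*d).items():
    a=(proj(C1,W(*p))-[225,170]+.3)*3; b=(proj(C2,W(*p))-[359,184]+.3)*3+[421,0]
    print(ph,nm,p.round(1),a.round(),b.round())
E
```

```text
1.72 pin [82.8 81.7] [203. 148.] [638.  87.]
1.72 bar [ 95.9 110.9] [195. 123.] [675.  60.]
1.72 end [111.   95.7] [198.  47.] [663. -16.]
1.72 k [97.6 83.9] [202.  93.] [645.  31.]
1.82 pin [82.4 83.4] [203. 151.] [639.  90.]
1.82 bar [ 92.6 113.8] [195. 141.] [678.  77.]
1.82 end [109.1 100.2] [197.  58.] [667.  -5.]
1.82 k [97.  87.1] [201.  98.] [648.  36.]
1.92 pin [81.9 85.2] [202. 155.] [641.  94.]
1.92 bar [ 88.9 116.4] [195. 159.] [680.  95.]
1.92 end [106.8 104.5] [196.  71.] [672.   8.]
1.92 k [96.  90.3] [200. 104.] [651.  42.]
```

```bash
cat >> h.py <<'E'
O=np.array([.6593,.040,.058]);f=np.array([-.983,-.186,0]);l=np.array([-.186,.983,0])
def W(u,z,y=0): return O+f*u/1e3+l*y/1e3+np.array([0,0,z/1e3])
def shift(u,z,p0,y=0): return ((W(u,z+8,y)-p0)/.03).round(2)   # vertical tool: tip centre at u,z
def uz(p): d=np.array(p)-O; return round(d@f*1e3,1),round(d[2]*1e3-8,1),round(d@l*1e3,1)
E
python3 - <<'E'
from h import *
p=np.array([.6002,-.0599,.2996])
for th in(.75,.6,.5,.4,.3,.2,.15,.1,.07,.05,.03):
    c,s=np.cos(th),np.sin(th); u=-60.5+130*c-17*s; z=83.5+130*s+17*c; print(th,round(u-4,1),round(z,1),shift(u-4,z,p))
E
```

```text
0.75 19.0 184.6 [ 1.35  3.21 -1.63]
0.6 33.2 170.9 [ 0.88  3.12 -2.09]
0.5 41.4 160.7 [ 0.61  3.07 -2.43]
0.4 48.6 149.8 [ 0.38  3.03 -2.79]
0.3 54.7 138.2 [ 0.18  2.99 -3.18]
0.2 59.5 126.0 [ 0.02  2.96 -3.59]
0.15 61.5 119.7 [-0.05  2.95 -3.8 ]
0.1 63.2 113.4 [-0.1   2.94 -4.01]
0.07 64.0 109.6 [-0.13  2.93 -4.13]
0.05 64.5 107.0 [-0.14  2.93 -4.22]
0.03 64.9 104.4 [-0.16  2.93 -4.31]
```

Call:
send_rows(plan=[[-1,0.5,1.5,0,0,0,0],[-1,0.9,3.0,-0.3,0,0,0],[-1,0.95,3.12,-1.2,0,0,0],[-1,0.93,3.12,-1.8,0,0,0],[-1,0.88,3.12,-2.1,0,0,0],[-1,0.75,3.1,-2.26,0,0,0],[-1,0.61,3.07,-2.43,0,0,0],[-1,0.5,3.05,-2.6,0,0,0]])

```text
clock: 3.1
ee_pos: [0.6153, 0.0307, 0.2224]
tcp_rot: [180.0, 0.1, -169.3]
ft_force: [-0.1, -0.2, 1.0]
opening: 0.0003
grasp_force: 0.3
```

Call:
send_rows(plan=[[-1,-0.12,-0.02,-0.19,0,0,0],[-1,-0.22,-0.04,-0.39,0,0,0],[-1,-0.32,-0.06,-0.58,0,0,0],[-1,-0.4,-0.08,-0.79,0,0,0],[-1,-0.48,-0.09,-0.99,0,0,0],[-1,-0.55,-0.1,-1.2,0,0,0],[-1,-0.58,-0.11,-1.31,0,0,0],[-1,-0.6,-0.11,-1.41,0,0,0],[-1,-0.62,-0.12,-1.48,0,0,0],[-1,-0.63,-0.12,-1.53,0,0,0]])

```text
clock: 4.1
ee_pos: [0.5966, 0.0272, 0.1756]
tcp_rot: [180.0, 0.0, -169.3]
ft_force: [-0.6, 0.7, 0.5]
opening: 0.0006
grasp_force: 0.1
```

Call:
send_rows(plan=[[-1,0,0,-0.04,0,0,0],[-1,-0.01,0,-0.08,0,0,0],[-1,-0.01,0,-0.12,0,0,0],[-1,-0.01,0,-0.15,0,0,0],[-1,-0.01,0,-0.15,0,0,0]])

```text
clock: 4.6
ee_pos: [0.5962, 0.0272, 0.1711]
tcp_rot: [180.0, -0.0, -169.3]
ft_force: [-0.3, -0.0, 1.3]
opening: 0.0004
grasp_force: 0.0
```

```bash
python3 - <<'E'
from h import *
s=robot.get_state(); print(uz(s["ee_pos"]),s["ft_force"])
for n in("scene","top"):
    im=robot.get_image(n); cv2.imwrite(f"pics/{n}1.png",im[:,:,::-1])
t=cv2.imread("pics/top1.png")[185:325,305:415]; s=cv2.imread("pics/scene1.png")[205:315,325:440]
a=cv2.resize(t,None,fx=4,fy=4,interpolation=2); b=cv2.resize(s,None,fx=3,fy=3,interpolation=2)
o=np.zeros((560,790,3),np.uint8); o[:,:440]=a; o[:330,440:785]=b; cv2.imwrite("pics/z2.png",o)
E
```

```text
(np.float64(64.4), np.float64(105.1), np.float64(-0.9)) [-0.25730532 -0.006498    1.26343464]
```

View pics/z2.png

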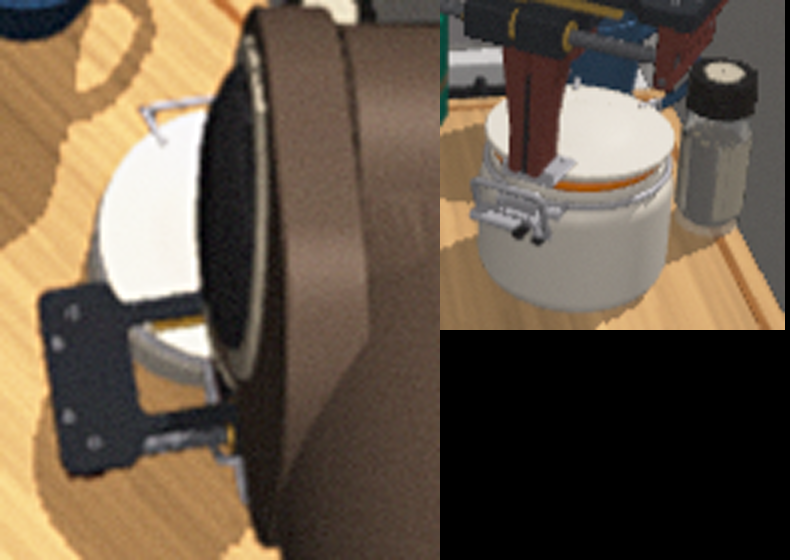

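The scene crop shows the fingertips on the keeper plate with the lid nearly closed, and a thin orange seal gap still visible. I'll continue slowly.

Call:
send_rows(plan=[[-1,0,0,-0.03,0,0,0],[-1,0,0,-0.06,0,0,0],[-1,0,0,-0.08,0,0,0],[-1,0,0,-0.1,0,0,0],[-1,0,0,-0.1,0,0,0]])

```text
clock: 5.2
ee_pos: [0.5962, 0.0272, 0.1681]
tcp_rot: [-180.0, -0.0, -169.3]
ft_force: [0.2, 0.3, 0.0]
opening: 0.0007
grasp_force: 0.0
```

Call:
send_rows(plan=[[-1,0,0,-0.02,0,0,0],[-1,0,0,-0.04,0,0,0],[-1,0,0,-0.06,0,0,0],[-1,0,0,-0.06,0,0,0]])

```text
clock: 5.6
ee_pos: [0.5962, 0.0272, 0.1663]
tcp_rot: [180.0, -0.0, -169.3]
ft_force: [0.2, 0.4, 1.3]
opening: 0.0008
grasp_force: 0.0
```

Call:
send_rows(plan=[[-1,0,0,-0.02,0,0,0],[-1,0,0,-0.04,0,0,0],[-1,0,0,-0.04,0,0,0]])

```text
clock: 5.9
ee_pos: [0.5961, 0.0272, 0.1654]
tcp_rot: [180.0, -0.0, -169.3]
ft_force: [-1.3, 0.1, 2.3]
opening: 0.0007
grasp_force: 1.1
```

Call:
send_rows(plan=[[-1,0,0,-0.015,0,0,0],[-1,0,0,-0.015,0,0,0],[-1,0,0,-0.015,0,0,0]])

```text
clock: 6.2
ee_pos: [0.5962, 0.0271, 0.165]
tcp_rot: [180.0, -0.0, -169.3]
ft_force: [-1.9, 0.1, 5.4]
opening: 0.0005
grasp_force: 2.4
```

```bash
sed -i 's/\.040,\.058/.040,.0567/' h.py; python3 - <<'E'
from h import *
p=np.array([.5962,.0271,.165]); print(uz(p))
for a in((65,125),(90,135),(118,135),(118,102),(108,102),(100,103),(92,105),(84,105),(78,105)): print(a,shift(*a,p))
E
```

```text
(np.float64(64.4), np.float64(100.3), np.float64(-0.9))
(65, 125) [-0.03  0.03  0.82]
(90, 135) [-0.85 -0.13  1.16]
(118, 135) [-1.76 -0.3   1.16]
(118, 102) [-1.76 -0.3   0.06]
(108, 102) [-1.44 -0.24  0.06]
(100, 103) [-1.17 -0.19  0.09]
(92, 105) [-0.91 -0.14  0.16]
(84, 105) [-0.65 -0.09  0.16]
(78, 105) [-0.45 -0.05  0.16]
```

Call:
send_rows(plan=[[-1,0,0,0.5,0,0,0],[-1,-0.03,0.03,1.2,0,0,0],[-1,-0.85,-0.13,1.3,0,0,0],[-1,-1.76,-0.3,1.2,0,0,0],[-1,-1.76,-0.3,0.6,0,0,0],[-1,-1.76,-0.3,0.2,0,0,0],[-1,-1.76,-0.3,0.07,0,0,0],[-1,-1.76,-0.3,0.07,0,0,0]])

```text
clock: 7.0
ee_pos: [0.5435, 0.0183, 0.1661]
tcp_rot: [-180.0, -0.1, -169.3]
ft_force: [-0.2, -0.3, -0.1]
opening: 0.0001
grasp_force: 0.0
```

```bash
python3 - <<'E'
from h import *
s=robot.get_state(); print(uz(s["ee_pos"]),s["ft_force"])
im=robot.get_image("scene"); cv2.imwrite("pics/scene2.png",im[:,:,::-1])
w=robot.get_image("wrist")[:,:,::-1]
b=cv2.resize(im[195:315,310:430,::-1],None,fx=4,fy=4,interpolation=2); o=np.zeros((480,790,3),np.uint8); o[:,:480]=b; o[:232,480:790]=cv2.resize(w,(310,232))
cv2.imwrite("pics/z3.png",o)
E
```

```text
(np.float64(117.9), np.float64(101.4), np.float64(0.2)) [-0.19365406 -0.29209723 -0.11627187]
```

View pics/z3.png

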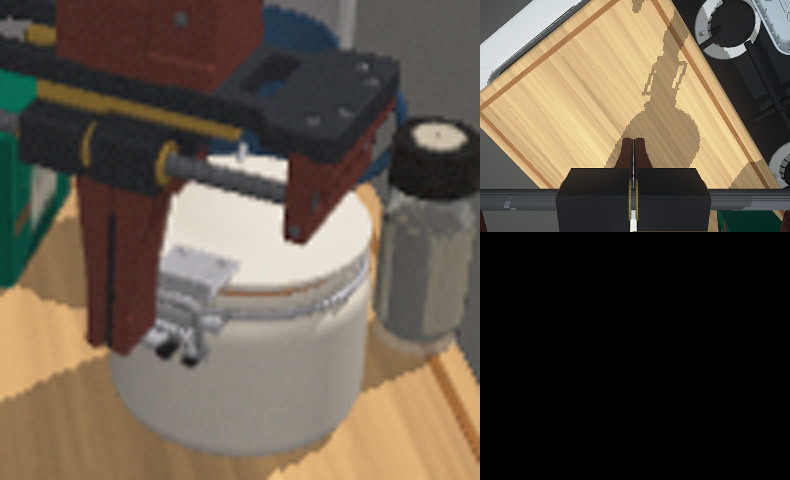

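The scene crop shows the lid down and the fingers standing just outside the bail, in front of the keeper plate. Next I push inward.

Call:
send_rows(plan=[[-1,0.16,0.03,0,0,0,0],[-1,0.32,0.06,0.01,0,0,0],[-1,0.46,0.09,0.03,0,0,0],[-1,0.59,0.11,0.06,0,0,0],[-1,0.72,0.13,0.09,0,0,0],[-1,0.85,0.16,0.1,0,0,0],[-1,0.98,0.19,0.11,0,0,0],[-1,1.11,0.21,0.11,0,0,0],[-1,1.24,0.23,0.11,0,0,0],[-1,1.24,0.23,0.11,0,0,0]])

```text
clock: 8.1
ee_pos: [0.5811, 0.0252, 0.1701]
tcp_rot: [-180.0, 0.0, -169.3]
ft_force: [-0.1, -0.2, 0.1]
opening: 0.0005
grasp_force: 0.0
```

```bash
python3 - <<'E'
from h import *
s=robot.get_state(); print(uz(s["ee_pos"]),s["ft_force"])
im=robot.get_image("scene"); cv2.imwrite("pics/scene3.png",im[:,:,::-1])
cv2.imwrite("pics/z4.png",cv2.resize(im[215:315,320:420,::-1],None,fx=5,fy=5,interpolation=2))
E
```

```text
(np.float64(79.7), np.float64(105.4), np.float64(0.0)) [-0.12606766 -0.22345967  0.10385918]
```

View pics/z4.png

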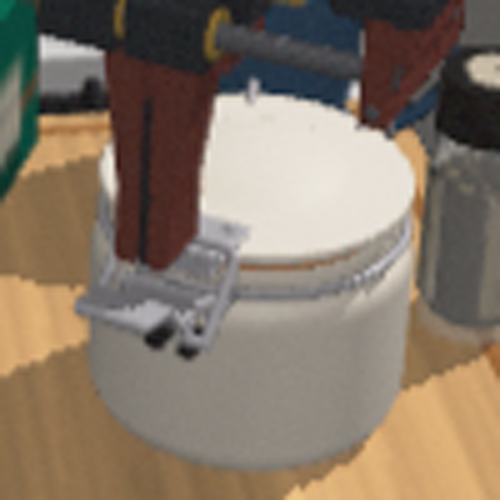

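The bail's legs now run over to the keeper plate at about (235,240) and the bar is on the lid. Next is the lever arc: inner-corner contact at 42 mm along, with the tilt growing to 0.6 rad.

```bash
cat >> h.py <<'E'
def lev(ph,gap=0,s=42,tmax=.6):
    tau=np.clip(tmax*(1.6-ph)/.8,0,tmax); d=np.array([np.sin(ph),-np.cos(ph)]);n=np.array([np.cos(ph),np.sin(ph)])
    K=np.array([65,79])+s*d+(9.7+gap)*n
    T=K+10*np.array([np.cos(tau),-np.sin(tau)])+8*np.array([np.sin(tau),np.cos(tau)])
    return W(*T),tau
E
python3 - <<'E'
from h import *
p=np.array([.5811,.0252,.1701])
def pr(k,X,tau): print(k,((X-p)/.03).round(2),(np.array([.186,-.983])*tau).round(2))
pr("up",W(80,143),0);pr("out",W(114,143),0)
pr("pre",lev(1.75,8)[0],0)
for ph in(1.75,1.65,1.55,1.45,1.35,1.25,1.15,1.05,.95,.85,.8,.75,.7,.65,.6,.55,.5,.45,.4,.35,.3,.25,.2,.1): pr(ph,*lev(ph))
E
```

```text
up [-0.01 -0.    0.99] [ 0. -0.]
out [-1.13 -0.21  0.99] [ 0. -0.]
pre [-1.1  -0.21 -0.05] [ 0. -0.]
1.75 [-1.15 -0.22 -0.31] [ 0. -0.]
1.65 [-1.2  -0.23 -0.45] [ 0. -0.]
1.55 [-1.24 -0.24 -0.6 ] [ 0.01 -0.04]
1.45 [-1.28 -0.24 -0.77] [ 0.02 -0.11]
1.35 [-1.31 -0.25 -0.94] [ 0.03 -0.18]
1.25 [-1.31 -0.25 -1.11] [ 0.05 -0.26]
1.15 [-1.31 -0.25 -1.28] [ 0.06 -0.33]
1.05 [-1.28 -0.24 -1.45] [ 0.08 -0.41]
0.95 [-1.24 -0.23 -1.62] [ 0.09 -0.48]
0.85 [-1.18 -0.22 -1.78] [ 0.1  -0.55]
0.8 [-1.15 -0.22 -1.86] [ 0.11 -0.59]
0.75 [-1.11 -0.21 -1.92] [ 0.11 -0.59]
0.7 [-1.07 -0.2  -1.98] [ 0.11 -0.59]
0.65 [-1.03 -0.19 -2.03] [ 0.11 -0.59]
0.6 [-0.98 -0.19 -2.09] [ 0.11 -0.59]
0.55 [-0.93 -0.18 -2.14] [ 0.11 -0.59]
0.5 [-0.88 -0.17 -2.19] [ 0.11 -0.59]
0.45 [-0.83 -0.16 -2.23] [ 0.11 -0.59]
0.4 [-0.77 -0.15 -2.28] [ 0.11 -0.59]
0.35 [-0.71 -0.13 -2.32] [ 0.11 -0.59]
0.3 [-0.65 -0.12 -2.36] [ 0.11 -0.59]
0.25 [-0.59 -0.11 -2.39] [ 0.11 -0.59]
0.2 [-0.53 -0.1  -2.42] [ 0.11 -0.59]
0.1 [-0.4  -0.07 -2.48] [ 0.11 -0.59]
```

Call:
send_rows(plan=[[-1,-0.01,0,0.5,0,0,0],[-1,-0.1,0,0.95,0,0,0],[-1,-0.7,-0.1,0.9,0,0,0],[-1,-1.1,-0.21,0.5,0,0,0],[-1,-1.1,-0.21,0.1,0,0,0],[-1,-1.1,-0.21,-0.1,0,0,0],[-1,-1.13,-0.22,-0.2,0,0,0],[-1,-1.15,-0.22,-0.31,0,0,0],[-1,-1.2,-0.23,-0.45,0,0,0]])

```text
clock: 9.05
ee_pos: [0.5451, 0.0183, 0.1567]
tcp_rot: [-180.0, 0.0, -169.3]
ft_force: [0.3, -0.4, 0.8]
opening: 0.0007
grasp_force: 0.5
```

Call:
send_rows(plan=[[-1,-0.04,-0.01,-0.15,0.01,-0.04,0],[-1,-0.08,-0.01,-0.32,0.02,-0.11,0],[-1,-0.11,-0.02,-0.49,0.03,-0.18,0],[-1,-0.11,-0.02,-0.66,0.05,-0.26,0],[-1,-0.11,-0.02,-0.83,0.06,-0.33,0]])

```text
clock: 9.55
ee_pos: [0.5422, 0.0174, 0.1326]
tcp_rot: [-179.8, 19.5, -169.3]
ft_force: [1.0, 1.0, 2.4]
opening: 0.0004
grasp_force: 1.2
```

Call:
send_rows(plan=[[-1,0.03,0.01,-0.17,0.02,-0.08,0],[-1,0.07,0.02,-0.34,0.03,-0.15,0],[-1,0.13,0.03,-0.5,0.04,-0.22,0],[-1,0.16,0.03,-0.58,0.05,-0.26,0],[-1,0.2,0.04,-0.64,0.05,-0.26,0],[-1,0.2,0.04,-0.64,0.05,-0.26,0]])

```text
clock: 10.15
ee_pos: [0.5484, -0.0167, 0.1319]
tcp_rot: [179.0, 31.1, -170.4]
ft_force: [-0.4, -2.8, -1.5]
opening: 0.0004
grasp_force: 0.0
```

```bash
python3 - <<'E'
from h import *
s=robot.get_state(); print(s["ee_pos"],lev(.75)[0],s["tcp_rot"],s["ft_force"],s["ft_force"]@f)
im=robot.get_image("scene"); cv2.imwrite("pics/scene4.png",im[:,:,::-1])
cv2.imwrite("pics/z5.png",cv2.resize(im[215:315,320:420,::-1],None,fx=5,fy=5,interpolation=2))
E
```

```text
[ 0.54835795 -0.01666357  0.13186525] [0.54773274 0.01888961 0.11253722] [ 178.99829734   31.0597194  -170.39655121] [-0.38702286 -2.81903989 -1.53460541] 0.9047848958629953
```

View pics/z5.png

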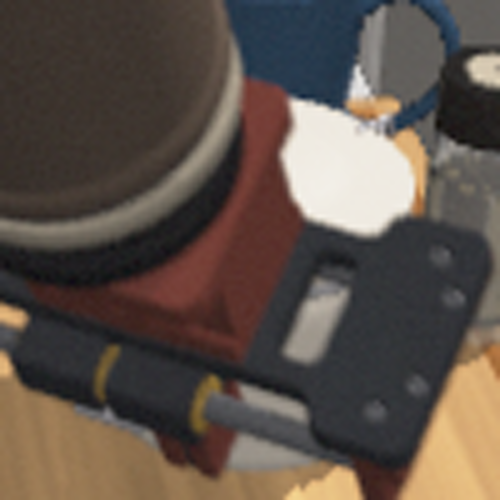

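```bash
python3 - <<'E'
from h import *
s=robot.get_state(); print(s["joint_positions"].round(1),s["joint_velocities"].round(1),s["effort"].round(1),s["ee_pos"],s["ft_force"],s["wrist_torque"])
E
```

```text
[  0.   12.4  -0.5 132.9 -54.9   7.3 153.3] [-9.8  0.4 -3.3 -1.3  7.3  1.  -5.1] [ 15.9 -36.9   3.2 -19.1   0.1  -2.1   0.7] [ 0.5494426  -0.00729655  0.13254407] [-0.59152124 -0.39047008  0.50354198] [-0.10662851  0.42326597 -0.02676198]
```

The arm hit a joint limit: J6 is at 7°, so too much tilt for this reach. I'll back off and reduce the tilt.

Call:
send_rows(plan=[[-1,-0.4,0,0.2,-0.02,0.1,0],[-1,-0.8,0,0.5,-0.04,0.2,0],[-1,-1.2,0,1.0,-0.06,0.3,0],[-1,-1.5,0,1.5,-0.08,0.42,0],[-1,-1.5,0,2.0,-0.1,0.54,0],[-1,-1.5,0,2.0,-0.1,0.54,0],[-1,-1.5,0,2.0,-0.1,0.54,0],[-1,-1.5,0,2.0,-0.1,0.54,0]])

```text
clock: 11.0
ee_pos: [0.5039, 0.0036, 0.1912]
tcp_rot: [178.6, -0.4, -168.4]
ft_force: [-0.7, -0.9, -0.7]
opening: 0.0004
grasp_force: 0.0
```

```bash
python3 - <<'E'
from h import *
s=robot.get_state(); print(s["joint_positions"].round(1),s["joint_velocities"].round(1),s["ee_pos"],s["tcp_rot"],s["ft_force"])
im=robot.get_image("scene"); cv2.imwrite("pics/scene5.png",im[:,:,::-1])
t=robot.get_image("top"); cv2.imwrite("pics/top5.png",t[:,:,::-1])
o=np.hstack([cv2.resize(im[215:315,320:420],None,fx=4,fy=4,interpolation=2),cv2.resize(t[210:310,315:415],None,fx=4,fy=4,interpolation=2)])
cv2.imwrite("pics/z6.png",o[:,:,::-1])
E
```

```text
[-36.   16.5  38.  112.1 -13.7  56.3 110.2] [ 0.9 -1.3  0.3  2.  -0.1 -0.2  0. ] [0.50388945 0.00360059 0.19122908] [ 178.57957433   -0.42794084 -168.39678319] [-0.72571754 -0.87302916 -0.73493534]
```

View pics/z6.png

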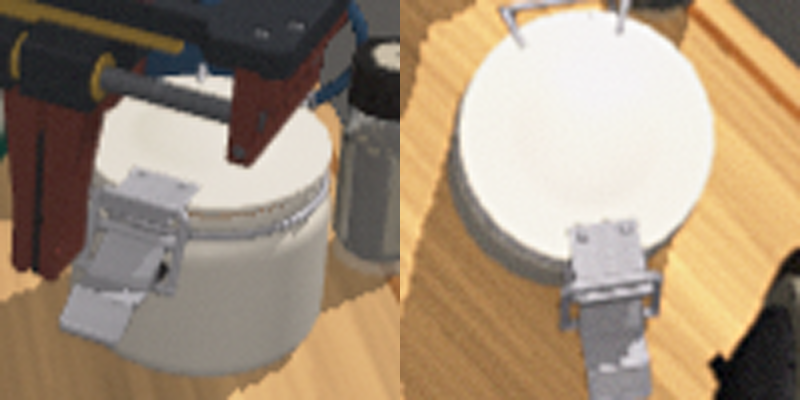

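The lever is partly closed and the bail lies across the keeper plate: bar ends at scene (100,205) and (185,210), top (565,292) and (657,280). That was my tenth picture, so from here I check numerically. First, is the bar behind the lip?

```bash
python3 - <<'E'
from h import *
S=cam("scene");T=cam("top")
for nm,u,z,y in(("bar in L",62,96.5,19.5),("bar in R",62,96.5,-19.5),("bar out L",72.5,102,19.5),("bar out R",72.5,102,-19.5),("lip L",69,100.5,15),("lip R",69,100.5,-15),("plate in L",42,94.5,15),("pin R",81,71,-19.5),("pin L",81,71,19.5)):
    a=(proj(S,W(u,z,y))-[320,215]+.4)*4; b=(proj(T,W(u,z,y))-[315,210]+.4)*4+[400,0]; print(nm,a.round(),b.round())
for ph in(.9,1.,1.1,1.2,1.3):
    d=np.array([np.sin(ph),-np.cos(ph)]);n=np.array([np.cos(ph),np.sin(ph)]); K=np.array([65,79])+48*d+9.7*n
    print(ph,[((proj(S,W(*K,y))-[320,215]+.4)*4).round() for y in(13.5,-13.5)],[((proj(T,W(*K,y))-[315,210]+.4)*4+[400,0]).round() for y in(13.5,-13.5)])
# bright-metal row profile along axis in top view
im=cv2.imread("pics/top5.png"); g=cv2.cvtColor(im,cv2.COLOR_BGR2GRAY)
for y in(-20,-17,0,17,20):
  print(y,[(u,int(cv2.getRectSubPix(g,(1,1),tuple(map(float,proj(T,W(u,97,y)))))[0,0])) for u in range(44,96,2)])
E
```

```text
bar in L [ 98. 186.] [564. 288.]
bar in R [186. 211.] [657. 273.]
bar out L [ 87. 186.] [569. 312.]
bar out R [176. 212.] [663. 297.]
lip L [101. 188.] [578. 302.]
lip R [169. 208.] [650. 290.]
plate in L [129. 170.] [566. 239.]
pin R [164. 288.] [656. 324.]
pin L [ 76. 261.] [566. 339.]
0.9 [array([ 57., 330.]), array([119., 349.])] [array([588., 404.]), array([650., 394.])]
1.0 [array([ 55., 323.]), array([117., 343.])] [array([590., 408.]), array([652., 398.])]
1.1 [array([ 53., 315.]), array([116., 335.])] [array([591., 411.]), array([654., 401.])]
1.2 [array([ 52., 307.]), array([115., 327.])] [array([593., 413.]), array([656., 403.])]
1.3 [array([ 52., 298.]), array([115., 317.])] [array([595., 414.]), array([658., 403.])]
-20 [(44, 243), (46, 244), (48, 243), (50, 192), (52, 106), (54, 107), (56, 135), (58, 137), (60, 135), (62, 150), (64, 151), (66, 122), (68, 131), (70, 154), (72, 176), (74, 200), (76, 205), (78, 204), (80, 201), (82, 195), (84, 187), (86, 187), (88, 188), (90, 189), (92, 187), (94, 183)]
-17 [(44, 241), (46, 242), (48, 243), (50, 224), (52, 148), (54, 114),
[... 376 characters left out ...]
72, 109), (74, 119), (76, 122), (78, 118), (80, 117), (82, 117), (84, 117), (86, 118), (88, 122), (90, 121), (92, 123), (94, 173)]
17 [(44, 245), (46, 246), (48, 248), (50, 208), (52, 133), (54, 115), (56, 112), (58, 107), (60, 118), (62, 145), (64, 124), (66, 102), (68, 97), (70, 101), (72, 112), (74, 102), (76, 101), (78, 106), (80, 104), (82, 108), (84, 118), (86, 119), (88, 117), (90, 106), (92, 122), (94, 128)]
20 [(44, 243), (46, 245), (48, 232), (50, 167), (52, 120), (54, 114), (56, 92), (58, 87), (60, 95), (62, 119), (64, 126), (66, 94), (68, 91), (70, 93), (72, 92), (74, 89), (76, 89), (78, 108), (80, 126), (82, 126), (84, 126), (86, 129), (88, 130), (90, 131), (92, 129), (94, 130)]
```

```bash
cat >> h.py <<'E'
def lev2(ph,gap=0,s=41,tau=.15):
    d=np.array([np.sin(ph),-np.cos(ph)]);n=np.array([np.cos(ph),np.sin(ph)])
    K=np.array([65,79])+s*d+(9.7+gap)*n
    return W(*(K+10*np.array([np.cos(tau),-np.sin(tau)])+8*np.array([np.sin(tau),np.cos(tau)])))
Rt=Ro.from_rotvec(-l*.15)*Ro.from_euler("xyz",[180,0,-169.3],degrees=True)
def go(X):
    s=robot.get_state(); R=Ro.from_euler("xyz",s["tcp_rot"],degrees=True)
    return ((X-s["ee_pos"])/.03).round(2),(Rt*R.inv()).as_rotvec().round(3)
E
python3 - <<'E'
from h import *
print(robot.get_state()["ee_pos"]); print("pre",go(lev2(1.2,12)),go(lev2(1.0,5)))
for ph in(.95,.9,.85,.8): print(ph,go(lev2(ph))[0])
E
```

```text
[0.50296767 0.00289814 0.19140418]
pre (array([ 1.21,  0.48, -1.46]), array([ 0.005, -0.16 , -0.016])) (array([ 1.33,  0.5 , -1.97]), array([ 0.005, -0.16 , -0.016]))
0.95 [ 1.44  0.52 -2.17]
0.9 [ 1.47  0.53 -2.24]
0.85 [ 1.5   0.53 -2.3 ]
0.8 [ 1.53  0.54 -2.36]
```

Call:
send_rows(plan=[[-1,0.4,0.2,-0.3,0,-0.06,-0.01],[-1,0.8,0.35,-0.8,0,-0.12,-0.02],[-1,1.2,0.48,-1.3,0,-0.16,-0.02],[-1,1.2,0.48,-1.5,0,-0.16,-0.02],[-1,1.2,0.48,-1.5,0,-0.16,-0.02],[-1,1.2,0.48,-1.5,0,-0.16,-0.02]])

```text
clock: 11.7
ee_pos: [0.5398, 0.0169, 0.1476]
tcp_rot: [-179.7, 8.5, -169.6]
ft_force: [0.3, -0.2, -0.0]
opening: 0.0005
grasp_force: 0.0
```

```bash
python3 - <<'E'
from h import *
s=robot.get_state(); print(s["clock"],s["ee_pos"],s["tcp_rot"],s["joint_positions"].round(1),s["ft_force"])
for ph,g in((1,5),(.95,0),(.9,0),(.85,0),(.8,0),(.75,0),(.7,0),(.65,0),(.6,0),(.55,0),(.5,0),(.45,0),(.4,0),(.35,0),(.3,0),(.25,0),(.2,0),(.1,0)): print(ph,*go(lev2(ph,g)))
E
```

```text
11.7 [0.53979385 0.01693978 0.14757789] [-179.73793438    8.5336707  -169.56508158] [-36.1  18.2  35.9 117.4 -17.9  40.4 111. ] [ 0.25495265 -0.18183564 -0.0267551 ]
1 [ 0.1   0.03 -0.51] [ 0.005 -0.     0.005]
0.95 [ 0.21  0.06 -0.71] [ 0.005 -0.     0.005]
0.9 [ 0.24  0.06 -0.78] [ 0.005 -0.     0.005]
0.85 [ 0.27  0.07 -0.84] [ 0.005 -0.     0.005]
0.8 [ 0.31  0.07 -0.9 ] [ 0.005 -0.     0.005]
0.75 [ 0.34  0.08 -0.96] [ 0.005 -0.     0.005]
0.7 [ 0.38  0.09 -1.02] [ 0.005 -0.     0.005]
0.65 [ 0.42  0.1  -1.07] [ 0.005 -0.     0.005]
0.6 [ 0.47  0.1  -1.13] [ 0.005 -0.     0.005]
0.55 [ 0.52  0.11 -1.18] [ 0.005 -0.     0.005]
0.5 [ 0.57  0.12 -1.23] [ 0.005 -0.     0.005]
0.45 [ 0.62  0.13 -1.27] [ 0.005 -0.     0.005]
0.4 [ 0.67  0.14 -1.31] [ 0.005 -0.     0.005]
0.35 [ 0.73  0.15 -1.36] [ 0.005 -0.     0.005]
0.3 [ 0.79  0.16 -1.39] [ 0.005 -0.     0.005]
0.25 [ 0.85  0.18 -1.43] [ 0.005 -0.     0.005]
0.2 [ 0.91  0.19 -1.46] [ 0.005 -0.     0.005]
0.1 [ 1.04  0.21 -1.51] [ 0.005 -0.     0.005]
```

Call:
send_rows(plan=[[-1,0.05,0.02,-0.25,0,0,0],[-1,0.1,0.03,-0.51,0,0,0],[-1,0.21,0.06,-0.71,0,0,0],[-1,0.24,0.06,-0.78,0,0,0],[-1,0.27,0.07,-0.84,0,0,0],[-1,0.31,0.07,-0.9,0,0,0],[-1,0.34,0.08,-0.96,0,0,0],[-1,0.38,0.09,-1.02,0,0,0],[-1,0.38,0.09,-1.02,0,0,0]])

```text
clock: 12.6
ee_pos: [0.5515, 0.0203, 0.1163]
tcp_rot: [-179.7, 8.5, -169.5]
ft_force: [-1.5, -0.5, 0.2]
opening: 0.0002
grasp_force: 0.6
```

Call:
send_rows(plan=[[-1,0.04,0.01,-0.05,0,0,0],[-1,0.09,0.01,-0.11,0,0,0],[-1,0.14,0.02,-0.16,0,0,0],[-1,0.14,0.02,-0.16,0,0,0]])

```text
clock: 13.0
ee_pos: [0.556, 0.0209, 0.1116]
tcp_rot: [-179.7, 8.6, -169.5]
ft_force: [0.3, -1.0, 0.8]
opening: 0.0005
grasp_force: 0.3
```

Call:
send_rows(plan=[[-1,0.03,0.01,-0.03,0,0,0],[-1,0.05,0.01,-0.05,0,0,0],[-1,0.08,0.02,-0.07,0,0,0],[-1,0.08,0.02,-0.07,0,0,0]])

```text
clock: 13.4
ee_pos: [0.5582, 0.0214, 0.1096]
tcp_rot: [-179.7, 8.6, -169.5]
ft_force: [-0.8, -1.0, 0.2]
opening: 0.0009
grasp_force: 0.3
```

Call:
send_rows(plan=[[-1,0.04,0.01,-0.03,0,0,0],[-1,0.08,0.02,-0.06,0,0,0],[-1,0.08,0.02,-0.06,0,0,0]])

```text
clock: 13.7
ee_pos: [0.5607, 0.0221, 0.1078]
tcp_rot: [-179.7, 8.6, -169.5]
ft_force: [-1.2, -1.1, -0.3]
opening: 0.0003
grasp_force: 0.2
```

Call:
send_rows(plan=[[-1,0.04,0.01,-0.03,0,0,0],[-1,0.08,0.02,-0.06,0,0,0],[-1,0.08,0.02,-0.06,0,0,0]])

```text
clock: 14.0
ee_pos: [0.5631, 0.0228, 0.106]
tcp_rot: [-179.7, 8.6, -169.5]
ft_force: [-0.2, -1.1, 0.0]
opening: 0.0003
grasp_force: 0.1
```

Contact force is lower than I expected. I'll back out to the earlier viewpoint and measure where the lever and bar are.

Call:
send_rows(plan=[[-1,-1.0,-0.2,0.1,0,0,0],[-1,-1.7,-0.4,0.8,0,0,0],[-1,-2.0,-0.6,2.0,0,0,0],[-1,-2.0,-0.65,2.9,0,0,0],[-1,-2.0,-0.65,2.9,0,0,0]])

```text
clock: 14.5
ee_pos: [0.5049, 0.0031, 0.1965]
tcp_rot: [-179.8, 8.9, -169.5]
ft_force: [0.2, 0.1, -0.2]
opening: 0.0004
grasp_force: 0.0
```

```bash
python3 - <<'E'
from h import *
print(robot.get_state()["ee_pos"])
S=cam("scene");T=cam("top")
im=robot.get_image("scene")[:,:,::-1]; t=robot.get_image("top")[:,:,::-1]
cv2.imwrite("pics/scene6.png",im);cv2.imwrite("pics/top6.png",t)
g=cv2.cvtColor(t,cv2.COLOR_BGR2GRAY); g5=cv2.cvtColor(cv2.imread("pics/top5.png"),cv2.COLOR_BGR2GRAY)
smp=lambda G,p:int(cv2.getRectSubPix(G,(1,1),tuple(map(float,p)))[0,0])
for y in(-20,-17,0,17,20):
  print(y,[(u,smp(g,proj(T,W(u,97,y))),smp(g5,proj(T,W(u,97,y)))) for u in range(50,86,2)])
print("lever line top z=50: ",[(u,smp(g,proj(T,W(u,50,0))),smp(g5,proj(T,W(u,50,0)))) for u in range(60,130,3)])
d=cv2.absdiff(t,cv2.imread("pics/top5.png")).max(2)[215:330,325:410]>40; P=np.argwhere(d); print("top diff",len(P),P.min(0)+[215,325],P.max(0)+[215,325])
d=cv2.absdiff(im,cv2.imread("pics/scene5.png")).max(2)[250:320,326:420]>40; P=np.argwhere(d); print("scene diff",len(P),P.min(0)+[250,326],P.max(0)+[250,326])
for a,b in((cv2.imread("pics/scene5.png"),0),(im,0)):
    hs=cv2.cvtColor(a,cv2.COLOR_BGR2HSV)[285:310,330:372]; 
    for r in range(0,25,2): print(285+r,''.join('#' if (q[1]<45 and q[2]>110) else '.' for q in hs[r]))
for ph in(.1,.2,.3,.5,.7,.9):
    dd=np.array([np.sin(ph),-np.cos(ph)]);n=np.array([np.cos(ph),np.sin(ph)]); K=np.array([65,79])+48*dd+9.7*n
    print(ph,[proj(S,W(*K,y)).round(1) for y in(13.5,-13.5)],[proj(T,W(*K,y)).round(1) for y in(13.5,-13.5)])
E
```

```text
[0.50487438 0.00308267 0.19652275]
-20 [(50, 188, 192), (52, 101, 106), (54, 111, 107), (56, 130, 135), (58, 132, 137), (60, 128, 135), (62, 144, 150), (64, 150, 151), (66, 149, 122), (68, 182, 131), (70, 194, 154), (72, 198, 176), (74, 204, 200), (76, 204, 205), (78, 199, 204), (80, 193, 201), (82, 192, 195), (84, 186, 187)]
-17 [(50, 221, 224), (52, 139, 148), (54, 115, 114), (56, 119, 117), (58, 117, 120), (60, 121, 138), (62, 177, 180), (64, 166, 157), (66, 106, 124), (68, 112, 119), (70, 133, 91), (72, 180, 87), (74, 199, 93), (76, 196, 103), (78, 191, 131), (80, 188, 173), (82, 187, 190), (84, 186, 189)]
0 [(50, 195, 200), (52, 193, 196), (54, 196, 201), (56, 193, 199), (58, 197, 198), (60, 199, 194), (62, 200, 203), (64, 161, 149), (66, 138, 144), (68, 169, 162), (70, 113, 115), (72, 79, 109), (74, 85, 119), (76, 107, 122), (78, 117, 118), (80, 118, 117), (82, 119, 117), (84, 122, 117)]
17 [(50, 208, 208), (52, 128, 133), (54, 111, 115), (56, 112, 112), (58, 103, 107), (60, 100, 118), (62, 139, 145), (64, 126, 124), (66, 103, 102), (68, 103, 97), (70, 85, 101), (72, 94, 112), 
[... 1962 characters left out ...]
...#################
307 ..............................############
309 ..........................................
0.1 [array([341.6, 299.7]), array([356.5, 304.5])] [array([357.2, 294.8]), array([372.2, 292.4])]
0.2 [array([340.4, 300.4]), array([355.3, 305.2])] [array([357.7, 297.3]), array([372.8, 294.9])]
0.3 [array([339.2, 300.8]), array([354.2, 305.6])] [array([358.3, 299.7]), array([373.4, 297.3])]
0.5 [array([337.1, 300.7]), array([352.2, 305.6])] [array([359.4, 304.1]), array([374.6, 301.6])]
0.7 [array([335.3, 299.4]), array([350.6, 304.4])] [array([360.5, 307.7]), array([375.9, 305.2])]
0.9 [array([333.9, 297. ]), array([349.3, 301.9])] [array([361.5, 310.5]), array([377., 308.])]
```

The lever now reads about 0.2–0.3 rad, and the bar is still behind the lip at u≈63. I'll return and press it home in small steps.

```bash
python3 - <<'E'
from h import *
for ph,g in((.4,25),(.3,6),(.3,0),(.25,0),(.2,0),(.15,0),(.1,0),(.05,0),(0,0)): print(ph,*go(lev2(ph,g)))
E
```

```text
0.4 [ 1.14  0.44 -2.52] [0.004 0.002 0.004]
0.3 [ 1.82  0.57 -2.86] [0.004 0.002 0.004]
0.3 [ 2.01  0.61 -2.92] [0.004 0.002 0.004]
0.25 [ 2.07  0.62 -2.95] [0.004 0.002 0.004]
0.2 [ 2.13  0.63 -2.99] [0.004 0.002 0.004]
0.15 [ 2.2   0.64 -3.01] [0.004 0.002 0.004]
0.1 [ 2.26  0.65 -3.04] [0.004 0.002 0.004]
0.05 [ 2.33  0.66 -3.06] [0.004 0.002 0.004]
0 [ 2.39  0.68 -3.08] [0.004 0.002 0.004]
```

Call:
send_rows(plan=[[-1,0.2,0.2,-1.3,0,0,0],[-1,0.7,0.35,-2.3,0,0,0],[-1,1.14,0.44,-2.6,0,0,0],[-1,1.5,0.52,-2.8,0,0,0],[-1,1.82,0.57,-2.86,0,0,0],[-1,1.92,0.59,-2.9,0,0,0],[-1,1.98,0.61,-2.92,0,0,0],[-1,1.98,0.61,-2.92,0,0,0]])

```text
clock: 15.4
ee_pos: [0.5624, 0.0214, 0.1059]
tcp_rot: [-179.7, 8.6, -169.5]
ft_force: [-1.4, -0.0, -0.6]
opening: 0.0012
grasp_force: 0.0
```

Call:
send_rows(plan=[[-1,0.03,0.01,-0.01,0,0,0],[-1,0.06,0.01,-0.02,0,0,0],[-1,0.06,0.01,-0.02,0,0,0]])

```text
clock: 15.7
ee_pos: [0.564, 0.0219, 0.1051]
tcp_rot: [-179.7, 8.6, -169.5]
ft_force: [0.2, 0.7, 0.3]
opening: 0.0003
grasp_force: 0.2
```

Call:
send_rows(plan=[[-1,0.03,0.01,-0.01,0,0,0],[-1,0.06,0.01,-0.02,0,0,0],[-1,0.06,0.01,-0.02,0,0,0]])

```text
clock: 16.0
ee_pos: [0.5659, 0.0221, 0.1042]
tcp_rot: [-179.7, 8.5, -169.5]
ft_force: [-0.3, 0.6, 0.0]
opening: 0.0004
grasp_force: 0.1
```

Call:
send_rows(plan=[[-1,0.03,0.01,-0.01,0,0,0],[-1,0.05,0.01,-0.02,0,0,0],[-1,0.05,0.01,-0.02,0,0,0]])

```text
clock: 16.3
ee_pos: [0.5674, 0.0224, 0.1036]
tcp_rot: [-179.7, 8.6, -169.5]
ft_force: [0.4, 0.3, 0.5]
opening: 0.0007
grasp_force: 0.1
```

Call:
send_rows(plan=[[-1,0.02,0,-0.01,0,0,0],[-1,0.04,0.01,-0.01,0,0,0],[-1,0.04,0.01,-0.01,0,0,0]])

```text
clock: 16.6
ee_pos: [0.5685, 0.0226, 0.1032]
tcp_rot: [-179.7, 8.5, -169.5]
ft_force: [-1.3, -0.8, -0.0]
opening: 0.0006
grasp_force: 0.2
```

Call:
send_rows(plan=[[-1,0.02,0,0,0,0,0],[-1,0.03,0.01,-0.01,0,0,0],[-1,0.03,0.01,-0.01,0,0,0]])

```text
clock: 16.9
ee_pos: [0.5692, 0.0227, 0.1029]
tcp_rot: [-179.7, 8.5, -169.5]
ft_force: [-1.8, -1.2, 0.6]
opening: 0.0006
grasp_force: 1.3
```

Call:
send_rows(plan=[[-1,0.02,0,0,0,0,0],[-1,0.03,0.01,-0.01,0,0,0],[-1,0.03,0.01,-0.01,0,0,0]])

```text
clock: 17.2
ee_pos: [0.5697, 0.0229, 0.1026]
tcp_rot: [-179.7, 8.5, -169.5]
ft_force: [-5.4, -2.4, 3.5]
opening: 0.0005
grasp_force: 2.9
```

Call:
send_rows(plan=[[-1,0.015,0.003,0,0,0,0],[-1,0.015,0.003,0,0,0,0],[-1,0.015,0.003,0,0,0,0]])

```text
clock: 17.5
ee_pos: [0.5698, 0.0229, 0.1025]
tcp_rot: [-179.7, 8.4, -169.5]
ft_force: [-6.0, -2.2, 4.4]
opening: 0.0001
grasp_force: 3.4
```

Call:
send_rows(plan=[[-1,0.015,0.003,0.0,0,0,0],[-1,0.015,0.003,0.0,0,0,0],[-1,0.015,0.003,0.0,0,0,0]])

```text
clock: 17.8
ee_pos: [0.57, 0.0229, 0.1024]
tcp_rot: [-179.7, 8.4, -169.5]
ft_force: [-6.7, -2.3, 4.8]
opening: 0.0004
grasp_force: 4.0
```

```bash
python3 - <<'E'
from h import *
for i in range(3):
    s=robot.get_state(); print(s["ft_force"],np.linalg.norm(s["ft_force"]),s["wrist_torque"]); robot.get_image("wrist")
E
```

```text
[-6.71260124 -2.30245761  4.80805776] 8.571916111874144 [-0.50253025  1.57107997 -0.07877297]
[-6.99737753 -3.00992234  4.79662055] 9.001693921385456 [-0.48074952  1.59825743 -0.02007609]
[-6.80142237 -1.45417531  4.61834252] 8.348835830229017 [-0.46818276  1.54947371 -0.0701939 ]
```

Call:
send_rows(plan=[[-1,0.012,0.002,0,0,0,0],[-1,0.025,0.005,0.0,0,0,0],[-1,0.025,0.005,0.0,0,0,0],[-1,0.025,0.005,0.0,0,0,0],[-1,0.025,0.005,0.0,0,0,0]])

```text
clock: 18.45
ee_pos: [0.5701, 0.023, 0.1023]
tcp_rot: [-179.8, 8.4, -169.5]
ft_force: [-9.9, -2.9, 6.1]
opening: 0.0007
grasp_force: 5.1
```

```bash
python3 - <<'E'
from h import *
for i in range(6):
    s=robot.get_state(); print(s["ft_force"].round(1),np.linalg.norm(s["ft_force"]).round(2)); robot.get_image("wrist")
E
```

```text
[-9.9 -2.9  6.1] 11.97
[-9.6 -2.7  6.2] 11.75
[-8.9 -2.8  6.5] 11.39
[-9.2 -2.8  6.9] 11.82
[-8.9 -3.2  6.1] 11.21
[-9.7 -3.2  7.1] 12.37
```

That's about 11.7 N held for 0.5 s, under the 13 N limit. I'll withdraw straight out and check.

Call:
send_rows(plan=[[-1,-0.05,-0.01,0,0,0,0],[-1,-0.2,-0.04,0,0,0,0],[-1,-0.8,-0.15,0.1,0,0,0],[-1,-1.7,-0.4,0.8,0,0,0],[-1,-2.2,-0.6,2.0,0,0,0],[-1,-2.2,-0.65,3.0,0,0,0],[-1,-2.2,-0.65,3.0,0,0,0],[-1,-2.2,-0.65,3.0,0,0,0]])

```text
clock: 19.55
ee_pos: [0.5068, 0.0048, 0.1935]
tcp_rot: [-179.8, 8.7, -169.5]
ft_force: [-0.2, -1.2, -0.5]
opening: 0.0005
grasp_force: 0.0
```

```bash
python3 - <<'E'
from h import *
s=robot.get_state();print(s["ee_pos"],s["ft_force"])
S=cam("scene");T=cam("top")
im=robot.get_image("scene")[:,:,::-1]; t=robot.get_image("top")[:,:,::-1]
cv2.imwrite("pics/scene7.png",im);cv2.imwrite("pics/top7.png",t)
g=cv2.cvtColor(t,cv2.COLOR_BGR2GRAY); g6=cv2.cvtColor(cv2.imread("pics/top6.png"),cv2.COLOR_BGR2GRAY)
smp=lambda G,p:int(cv2.getRectSubPix(G,(1,1),tuple(map(float,p)))[0,0])
for y in(-20,-17,0,17,20):
  print(y,[(u,smp(g,proj(T,W(u,97,y))),smp(g6,proj(T,W(u,97,y)))) for u in range(50,86,2)])
print("lever",[(u,smp(g,proj(T,W(u,50,0))),smp(g6,proj(T,W(u,50,0)))) for u in range(60,130,3)])
for a in(cv2.imread("pics/scene6.png"),im):
    hs=cv2.cvtColor(a,cv2.COLOR_BGR2HSV)
    print([(r,330+int(np.argmax((hs[r,330:372,1]<45)&(hs[r,330:372,2]>110)))) for r in range(283,309,2)])
# orange seal visible (scene)
for k in(3,5,6,7):
    hs=cv2.cvtColor(cv2.imread(f"pics/scene{k}.png"),cv2.COLOR_BGR2HSV)[250:285,340:410]; print(k,((hs[...,0]<16)&(hs[...,1]>130)).sum())
E
```

```text
[0.50683703 0.00482556 0.19349457] [-0.22027432 -1.2157313  -0.45318796]
-20 [(50, 185, 188), (52, 98, 101), (54, 112, 111), (56, 131, 130), (58, 133, 132), (60, 133, 128), (62, 150, 144), (64, 148, 150), (66, 167, 149), (68, 192, 182), (70, 193, 194), (72, 197, 198), (74, 203, 204), (76, 204, 204), (78, 201, 199), (80, 195, 193), (82, 190, 192), (84, 187, 186)]
-17 [(50, 226, 221), (52, 142, 139), (54, 116, 115), (56, 120, 119), (58, 118, 117), (60, 118, 121), (62, 182, 177), (64, 170, 166), (66, 124, 106), (68, 126, 112), (70, 133, 133), (72, 177, 180), (74, 199, 199), (76, 195, 196), (78, 195, 191), (80, 188, 188), (82, 185, 187), (84, 184, 186)]
0 [(50, 194, 195), (52, 193, 193), (54, 196, 196), (56, 194, 193), (58, 195, 197), (60, 197, 199), (62, 196, 200), (64, 167, 161), (66, 142, 138), (68, 161, 169), (70, 103, 113), (72, 85, 79), (74, 112, 85), (76, 112, 107), (78, 115, 117), (80, 112, 118), (82, 86, 119), (84, 79, 122)]
17 [(50, 210, 208), (52, 131, 128), (54, 109, 111), (56, 109, 112), (58, 104, 103), (60, 97, 100), (62, 134, 139), (64, 122, 126), (66, 99, 103), (68, 97, 1
[... 440 characters left out ...]
175, 189), (66, 92, 98), (69, 95, 76), (72, 110, 101), (75, 115, 115), (78, 101, 117), (81, 85, 114), (84, 108, 83), (87, 106, 87), (90, 105, 108), (93, 112, 113), (96, 118, 114), (99, 118, 119), (102, 119, 121), (105, 121, 123), (108, 148, 145), (111, 182, 179), (114, 188, 188), (117, 188, 189), (120, 194, 194), (123, 194, 194), (126, 193, 194), (129, 190, 190)]
[(283, 338), (285, 338), (287, 338), (289, 338), (291, 339), (293, 340), (295, 341), (297, 341), (299, 341), (301, 344), (303, 350), (305, 355), (307, 360)]
[(283, 338), (285, 338), (287, 338), (289, 338), (291, 339), (293, 340), (295, 341), (297, 343), (299, 343), (301, 348), (303, 350), (305, 354), (307, 359)]
3 141
5 48
6 54
7 57
```

```bash
python3 - <<'E'
from h import *
S=cam("scene"); I={k:cv2.imread(f"pics/scene{k}.png") for k in(2,3,5,6,7)}
print("lid front-right edge px",proj(S,W(45,88,-30)),"back",proj(S,W(-50,90,0)))
for x in(374,380,386):
  for k in I:
    c=I[k][258:282,x-1:x+2].astype(int).mean(1); sat=(c[:,2]-c[:,0]); y0=np.arange(258,282)
    w=np.clip(sat-40,0,None); print(x,k,"orange sum",int(w.sum()),"row",round((w*y0).sum()/max(w.sum(),1),2))
for a,b in((2,5),(3,5),(5,6),(6,7),(3,7)):
    for nm,(r0,r1,c0,c1) in dict(lidfront=(252,268,370,396),body=(275,310,372,400)).items():
        f1=[cv2.cvtColor(I[k],cv2.COLOR_BGR2GRAY)[r0:r1,c0:c1].astype(np.float32) for k in(a,b)]
        print(a,b,nm,np.round(cv2.phaseCorrelate(f1[0],f1[1],cv2.createHanningWindow(f1[0].shape[::-1],cv2.CV_32F))[0],2))
E
```

```text
lid front-right edge px [376.0572968  268.43717362] back [381.13685414 237.6391046 ]
374 2 orange sum 19 row 268.0
374 3 orange sum 17 row 268.0
374 5 orange sum 0 row 0.0
374 6 orange sum 0 row 0.0
374 7 orange sum 0 row 0.0
380 2 orange sum 17 row 268.0
380 3 orange sum 15 row 268.0
380 5 orange sum 0 row 0.0
380 6 orange sum 0 row 0.0
380 7 orange sum 0 row 0.0
386 2 orange sum 0 row 0.0
386 3 orange sum 0 row 0.0
386 5 orange sum 0 row 0.0
386 6 orange sum 0 row 0.0
386 7 orange sum 0 row 0.0
2 5 lidfront [-1.74  0.22]
2 5 body [-0.08  0.14]
3 5 lidfront [0.32 0.78]
3 5 body [-0.1   0.04]
5 6 lidfront [  0.18 -12.86]
5 6 body [0.01 0.1 ]
6 7 lidfront [0.23 0.26]
6 7 body [ 0.09 -0.12]
3 7 lidfront [14.14 -2.82]
3 7 body [0.07 0.17]
```

The seal line has disappeared, so the lid is squeezed down. The lever is home, the bar is hooked, the canister hasn't moved and the robot is clear. Handing in.

```bash
python3 -c "
from plant import robot
print(robot.job_done())"
```

```text
the job is handed in; nothing more can be done
None
```

I closed and latched the canister and handed the job in. The final camera checks, made numerically, showed the lid squeezed onto its seal, the bail bar behind the lip, and the lever resting at about 0.1 rad. Before that I pressed it home at about 11.7 N for 0.5 s, a little over your 10 N but under the 13 N limit; the hand-in returned no verdict.

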